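Find the loaded mallet head for the bench scale

ROBOT

A 7-joint arm with a two-finger parallel gripper is mounted at the origin on the work surface. World frame = base frame: x ahead of the robot, y to its left, z up, the work surface at z = 0. Lengths are in m, angles in rad, forces in N, time in s.
With the tool pointing down it reaches from about 0.425 to 0.875 m from the base axis. Payload 4.7 kg.
Tool frame: the origin (TCP) lies between the finger pads; the fingertips stand 11 mm ahead of it and the grasp point (between the pads) lies 8 mm behind it; z points along the fingers, y is the direction in which the jaws open and shut (so a half turn about z gives the same grasp; the last joint's range is limited). The gripper opens to 87 mm and grips with 3 to 60 N. Pads are 19 mm wide; open, the fingers measure 117 mm over their backs; the gripper's body (75 mm by 190 mm) begins 51 mm behind the grasp point.
Start: joints at [1.2, 0.321, -0.07, 1.45, 0.023, 1.371, -0.057], TCP at [0.244, -0.602, 0.234] pointing down, gripper open.
Joint ranges: [-2.86, 2.86], [-0.3, 2.09], [-1.38, 1.24], [0.06, 2.45], [-1.56, 4.7], [0.09, 2.05], [-2.69, 2.69]. Speed limits (rad/s): [2.57, 2.57, 3.14, 3.14, 3.14, 3.14, 3.14].

INTERFACE

Orientations are given as a rotation vector (axis times angle).
In Python, from bench import ctrl gives the robot as it stands.
- The arm moves only by the tool servo_tool, never from a script. Its argument "series" is a list of rows, each an object with "travel": the shift along the tool's x, y, z in m, a list of three; "angular": the turn, a rotation vector about the tool's x, y, z in rad, a list of three. A call has 1 to 5 rows; each row shifts and turns the commanded pose from where the row before left it, along the tool's axes as they then stand; what a row does not reach is not made up. A row lasts 1/10 s, in which the tool goes at most 50 mm and 8.59 degrees, less where a joint would pass 70% of its speed; a pose out of reach is approached as far as the arm can. A call with a gripper value outside its range is refused whole. "claw" is the finger opening in m, from 0 to 0.087, set as the call begins (left out, the last holds). The fingers move at their own pace and stop on an object; "squeeze" is the grip in N (left out, the last holds). Time passes only in rows, so rows that do not move let the fingers close. It gives the time, the measured TCP pose, the force and the opening at its end, in the units of the state.
- ctrl.get_state(): the state, without advancing time (a new reading comes with each control period).
- ctrl.get_image(name): name is "scene" or "top"; returns the picture (400x640x3 uint8, red, green, blue); there is no depth.
- ctrl.calibration(name): a dict with "fx", "fy", "cx", "cy" (pixels), "rvec" (rotation vector, rad) and "tvec" (3), from world to camera coordinates, as OpenCV has them. Camera axes: x right, y down, z forward; pixel columns grow to the right and rows downward; lengths in m; the calibration is good to about 2 mm. A picture is of the moment at which its call begins. calibration takes no time and is no camera call.
- ctrl.close_job(): hands the job in, once; it reports no verdict.
The state is a dict: "time": time; "joint_positions": joint angles; "qd": joint speeds; "joint_torque": joint torques, N m; "position": TCP position; "tool_rot": TCP orientation; "ft_force": force on the tool from outside, world axes, zero at the start; "torque": the same for the moment, N m; "grip_width": opening from 0.0 (shut) to 1.0 (fully open).
Only numpy, scipy, OpenCV 4.12 (cv2) and the standard library are available. Lean on these libraries where they do the work, as an engineer would, in place of code of your own. Each camera call takes 0.05 s, during which the arm holds its last target.

TASK

The heavier of the two turned mallet heads is to be weighed. First take the stylus from its holder, press the bench scale's recessed zero button fully in with the stylus tip and hold it a moment, and hang the stylus back in its holder. Then lift the head on the robot's left about 5 cm straight up out of its seat, hold it for a second to feel its weight and set it back, lift the one on the right in the same way, and finish while still holding the heavier head upright and still about 5 cm over the middle of the scale's pan, with the lighter head standing in its seat; never let anything touch the pan, and do not topple the heads or disturb the other things on the bench.

Things in the scene. Friction and masses are not known exactly. Their poses are not given: they have to be found in the camera images.
- scale: Grey bench scale, fixed to the bench, 210 (x) x 160 (y) x 40 mm housing. Origin: centre of its underside; its -x side is the front control strip (a flat top 40 mm above the bench, with a dark display and the zero button), the pan covers the rest. It may be yawed up to 0.3 rad.
- pan: The scale's square-cornered steel pan, 125 (x) x 150 (y) x 4 mm, fixed above the housing 38 mm behind (+x of) the scale's centre. Origin: centre of its underside, 51 mm above the bench.
- pan_top (a point): Centre of the pan's upper face, 55 mm above the bench; axes as the scale's.
- button_top (a point): Centre of the top of the white round zero button (diameter 14 mm). It sits in a round hole of 18 mm diameter in the scale's control strip (70 mm in front of and 35 mm to the right, -y, of the scale's centre), 6 mm below the strip's surface when not pressed; the point moves with the button.
- zero_button (a joint): How far the zero button is pressed, in m: 0 out, 0.005 fully in (straight down). Its spring starts at about 1 N and needs about 4 N fully in; it comes back out by itself. Press it nearly to the stop with the stylus tip and hold about 0.3 s.
- holder: Wooden holder block fixed to the bench, 60 x 60 x 58 mm, with an upright hole of 14 mm diameter, 55 mm deep, in its top, widened at the mouth by a 3 mm chamfer. Origin: centre of its underside.
- holder_mouth (a point): Centre of the hole's mouth at the holder's top face, 58 mm above the bench.
- stylus: Loose stylus of 45 g, upright, tip down: steel shank of 8 mm diameter, 50 mm long with a flat tip; above it a steel collar, 24 mm diameter, 5 mm thick; above that a round wooden handle, 18 mm diameter, 50 mm long. Origin: on the axis at the underside of the collar; z up along the handle (handle from 5 to 55 mm above the origin, tip 50 mm below). It hangs by its collar on the top of the holder, the shank in the hole.
- stylus_tip (a point): Centre of the stylus's flat tip, 50 mm below its origin.
- rack: Plywood rack board fixed to the bench, 100 (x) x 225 (y) x 18 mm, with two round flat-bottomed seats, 60 mm in diameter and 8 mm deep, 130 mm apart along its y. Origin: centre of its underside. It may be yawed up to 0.3 rad.
- seat_left (a point): Centre of the floor of the seat on the robot's left (+y), 10 mm above the bench.
- seat_right (a point): Centre of the floor of the seat on the robot's right (-y), 10 mm above the bench.
- head_a: One of two look-alike turned beech mallet heads: upright plain wooden cylinder, diameter 46 mm, 80 mm tall, with two thin dark grooves and a small dark bore mark on top. Origin: centre of the underside; z up. It starts upright in one of the rack's two seats. One head is solid wood and the other has a metal core: the weights differ by at least 150 g, both are under 0.6 kg, and nothing outside shows which is heavier; either seat may hold it.
- head_b: One of two look-alike turned beech mallet heads: upright plain wooden cylinder, diameter 46 mm, 80 mm tall, with two thin dark grooves and a small dark bore mark on top. Origin: centre of the underside; z up. It starts upright in one of the rack's two seats. One head is solid wood and the other has a metal core: the weights differ by at least 150 g, both are under 0.6 kg, and nothing outside shows which is heavier; either seat may hold it.
- screw_jar: Bystander: glass jar with a metal lid, diameter 56 mm, 75 mm tall. Leave it alone. Origin: centre of the underside.
- tape_roll: Bystander: roll of paper tape lying flat, outer diameter 90 mm, 24 mm tall. Leave it alone. Origin: centre of the underside.
- offcut: Bystander: wood offcut 50 x 80 x 22 mm lying near the robot, in front of the scale and rack. Leave it alone. Origin: centre of the underside.
Not all that is in view belongs to the job. What is shaped like the head_a but orange or turquoise is not meant.

How it is judged:
By the outcome, as a careful person would: the job done as asked, in the order asked, and still so for the second after the job is handed in, while the arm keeps its last pose, push and grip.
It also fails if it takes over 72 s, if anything falls off the work surface, if the arm or the gripper's body presses on something with over 40 N, if the wrist force passes 120 N, or if a joint passes its speed limit or range.

## Working session

There is one attempt and no reset: what is moved stays moved. The work goes in short steps, Python scripts to look and compute and a tool call to move; the robot and the scene stay as the last step left them, time stands still between calls to the robot, and variables do not carry over. Pictures are saved under pics/ and viewed, and the job is handed in when it is done.

Besides the shell and the picture viewer there is one more tool, called after "Emit:" as name([rows], argument=value, ...), one row to a line, values as JSON. servo_tool: Moves the arm, as the interface text tells. Its arguments: {"type":"object","properties":{"series":{"type":"array","items":{"type":"object","properties":{"travel":{"type":"array","items":{"type":"number"}},"angular":{"type":"array","items":{"type":"number"}}}}},"claw":{"type":"number"},"squeeze":{"type":"number"}},"required":["series"]}

```bash
mkdir -p pics; ls
python3 - <<'E'
from bench import ctrl
import cv2
s=ctrl.get_state()
for k,v in s.items(): print(k,v)
for n in("scene","top"):
    c=ctrl.calibration(n);print(n,c)
    im=ctrl.get_image(n);cv2.imwrite(f"pics/{n}0.png",im[:,:,::-1])
E
```

```text
pics
time 0.0
joint_positions [ 1.20005414  0.32180918 -0.07009855  1.45167865  0.02260219  1.37077271
 -0.05689702]
qd [ 1.56695040e-05 -7.51042776e-04  2.60867821e-04 -3.76306793e-04
 -3.10053847e-04  4.29323604e-05 -1.89654846e-03]
joint_torque [ 2.22438493e-04 -4.91286206e+01 -4.03768821e-01 -3.12528920e+01
 -6.38740626e-02  4.37890913e-02  1.86187690e-04]
position [ 0.2437828  -0.60198459  0.23246873]
tool_rot [-3.08180592e+00 -6.00508804e-01  7.10748559e-04]
ft_force [ 0.2353351   0.04869847 -0.0114491 ]
torque [-0.03786901  0.00539335  0.02713319]
grip_width 0.9952907280258964
scene {'fx': 417.6814999173638, 'fy': 417.6814999173638, 'cx': 315.9111746362086, 'cy': 203.20870617147645, 'rvec': array([ 1.71062655,  1.50798182, -0.80470521]), 'tvec': array([-0.09902857, -0.26689194,  1.61495301])}
top {'fx': 437.65525526193943, 'fy': 437.65525526193943, 'cx': 319.21816032300353, 'cy': 199.85795331227018, 'rvec': array([ 2.13401623, -2.18607849,  0.07599298]), 'tvec': array([0.05856687, 0.56343937, 1.06320087])}
```

View pics/scene0.png

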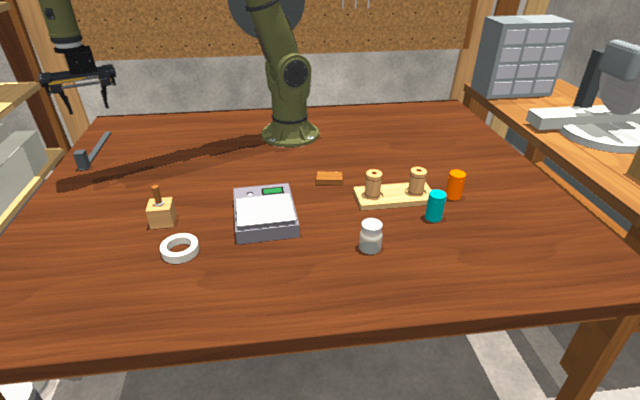

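View pics/top0.png

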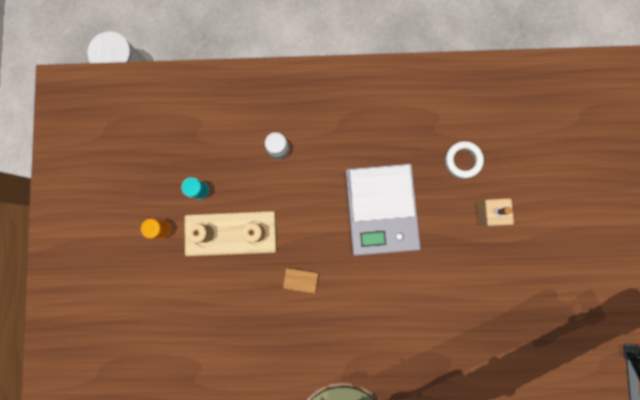

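Both views show the same layout. In the top image the stylus and holder are near (498,212), the scale near (383,208), the rack heads at (200,233) and (254,232), and the decoys are turquoise (194,188) and orange (153,228). Next I'll look at enlarged crops.

```bash
cat > h.py <<'E'
import numpy as np, cv2
from bench import ctrl
from scipy.spatial.transform import Rotation as R
def cal(n):
    c=ctrl.calibration(n);K=np.array([[c['fx'],0,c['cx']],[0,c['fy'],c['cy']],[0,0,1.]])
    return K,np.array(c['rvec'],float),np.array(c['tvec'],float)
def p2w(n,u,v,z):
    K,r,t=cal(n);M=cv2.Rodrigues(r)[0]
    d=M.T@np.linalg.solve(K,[u,v,1.]);o=-M.T@t
    return o+d*(z-o[2])/d[2]
def w2p(n,P):
    K,r,t=cal(n);return cv2.projectPoints(np.array(P,float).reshape(-1,3),r,t,K,None)[0].reshape(-1,2)
def crop(src,dst,u0,v0,w,h,s):
    im=cv2.imread(src)[v0:v0+h,u0:u0+w];im=cv2.resize(im,None,fx=s,fy=s,interpolation=cv2.INTER_CUBIC)
    for k in range(0,w,10):
        cv2.line(im,(k*s,0),(k*s,6 if k%50 else 14),(0,0,255),1); 
        if k%20==0: cv2.putText(im,str(u0+k),(k*s,24),0,.4,(0,0,255),1)
    for k in range(0,h,10):
        cv2.line(im,(0,k*s),(6,k*s),(0,0,255),1)
        if k%20==0: cv2.putText(im,str(v0+k),(8,k*s+4),0,.4,(0,0,255),1)
    cv2.imwrite(dst,im)
E
python3 - <<'E'
from h import *
crop('pics/top0.png','pics/tA.png',340,155,185,110,4)
crop('pics/top0.png','pics/tB.png',135,170,155,100,5)
crop('pics/scene0.png','pics/sA.png',140,175,165,75,4)
crop('pics/scene0.png','pics/sB.png',345,160,130,70,5)
for n in('scene','top'):
  K,r,t=cal(n);print(n,-cv2.Rodrigues(r)[0].T@t)
E
```

```text
scene [ 1.49136655 -0.09008902  0.67588531]
top [0.46010694 0.01853913 1.11321517]
```

View pics/tA.png

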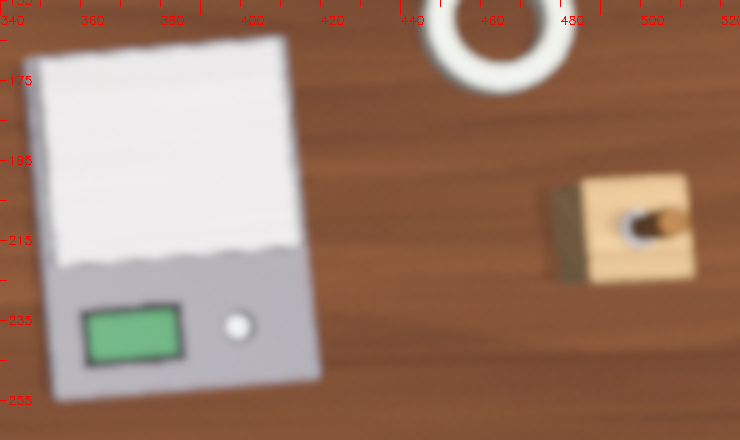

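View pics/tB.png

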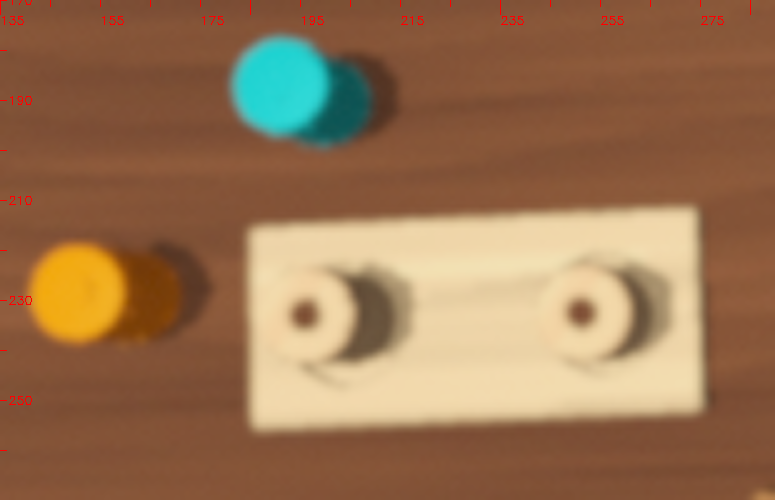

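View pics/sA.png

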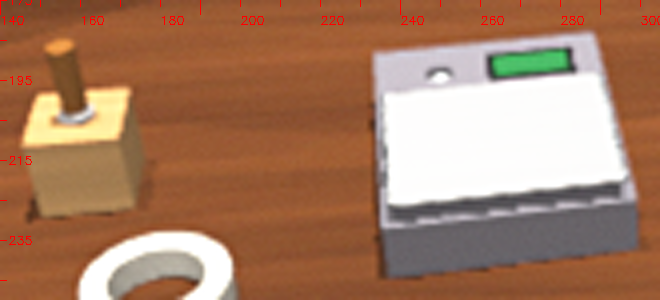

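View pics/sB.png

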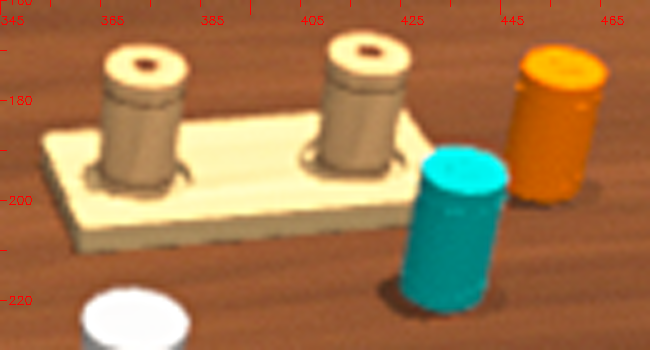

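Run:
```python
from h import *
np.set_printoptions(precision=4,suppress=True)
A=lambda x,y:(340+x/4-.4,155+y/4-.4)
B=lambda x,y:(135+x/5-.4,170+y/5-.4)
SA=lambda x,y:(140+x/4-.4,175+y/4-.4)
SB=lambda x,y:(345+x/5-.4,160+y/5-.4)
print('handle top',p2w('top',*A(672,221),.118),'scene',p2w('scene',*SA(61,47),.118))
print('collar',p2w('top',*A(637,227),.063),p2w('scene',*SA(75,115),.061))
hc=np.array([p2w('top',*A(*q),.058) for q in[(581,180),(686,174),(694,276),(588,283)]]);print('holder',hc,hc.mean(0))
print(p2w('scene',*SA(131,89),.058),p2w('scene',*SA(24,141),.058))
pc=np.array([p2w('top',*A(*q),.055) for q in[(39,58),(284,37),(300,245),(58,265)]]);print('pan',pc,pc.mean(0))
sc=np.array([p2w('scene',*SA(*q),.055) for q in[(383,94),(600,73),(626,180),(389,207)]]);print('pan scene',sc,sc.mean(0))
f=np.array([p2w('top',*A(*q),.040) for q in[(55,402),(320,380)]]);print('front',f,f.mean(0))
print('button',p2w('top',*A(238,327),.034),p2w('scene',*SA(440,78),.034))
for q,s in(((305,314),(146,65)),((581,312),(369,51))): print('head',p2w('top',*B(*q),.090),p2w('scene',*SB(*s),.090))
for q,s in(((308,314),(146,68)),((585,313),(369,54))): print('headrim',p2w('top',*B(*q),.090),p2w('scene',*SB(*s),.090))
r=np.array([p2w('top',*B(*q),.018) for q in[(249,226),(697,207),(705,411),(251,432)]]);print('rack',r,r.mean(0))
ux=r[1]+r[2]-r[0]-r[3];print(np.degrees(np.arctan2(ux[0],-ux[1])),r.mean(0)-.065*ux/np.linalg.norm(ux),r.mean(0)+.065*ux/np.linalg.norm(ux))
```

```text
handle top [ 0.5226 -0.3814  0.118 ] scene [ 0.5356 -0.3832  0.118 ]
collar [ 0.523  -0.3827  0.063 ] [ 0.5279 -0.3874  0.061 ]
holder [[ 0.5523 -0.3531  0.058 ]
 [ 0.5543 -0.4156  0.058 ]
 [ 0.4932 -0.4164  0.058 ]
 [ 0.4906 -0.3536  0.058 ]] [ 0.5226 -0.3847  0.058 ]
[ 0.4952 -0.357   0.058 ] [ 0.5504 -0.4161  0.058 ]
pan [[ 0.6356 -0.031   0.055 ]
 [ 0.6445 -0.1803  0.055 ]
 [ 0.5176 -0.1844  0.055 ]
 [ 0.509  -0.0387  0.055 ]] [ 0.5767 -0.1086  0.055 ]
pan scene [[ 0.5181 -0.1871  0.055 ]
 [ 0.5098 -0.0386  0.055 ]
 [ 0.6379 -0.0316  0.055 ]
 [ 0.6479 -0.1792  0.055 ]] [ 0.5784 -0.1091  0.055 ]
front [[ 0.4266 -0.0352  0.04  ]
 [ 0.4363 -0.1958  0.04  ]] [ 0.4314 -0.1155  0.04  ]
button [ 0.4695 -0.1486  0.034 ] [ 0.4691 -0.1507  0.034 ]
head [0.4892 0.3358 0.09  ] [0.4878 0.2033 0.09  ]
head [0.4871 0.2055 0.09  ] [0.4878 0.3341 0.09  ]
headrim [0.4892 0.3344 0.09  ] [0.4911 0.2024 0.09  ]
headrim [0.4866 0.2036 0.09  ] [0.4912 0.333  0.09  ]
rack [[0.5363 0.3868 0.018 ]
 [0.5404 0.1596 0.018 ]
 [0.4383 0.1569 0.018 ]
 [0.4329 0.3851 0.018 ]] [0.487  0.2721 0.018 ]
1.181643686800581 [0.4857 0.3371 0.018 ] [0.4883 0.2071 0.018 ]
```

Heights and sizes agree: the pan measures 126x150, its centre is about (0.577,-0.109), yaw about +0.06, the button is about (0.470,-0.150), the stylus about (0.523,-0.384), and the heads about (0.487,0.335) and (0.488,0.206). The four head-shaped objects are orange (153,228), turquoise (194,188), and the two beech ones in the rack seats at (196,233) and (251,232). The crop confirms the beech pair is meant, with the dark bore mark.

Next I'll plan the approach to the stylus.

```bash
cat >> h.py <<'E'
def plan(target,n,yaw=None,rows=None):
    """straight line to world target with tool down, tool x at world angle yaw"""
    s=ctrl.get_state();T=R.from_rotvec(s['tool_rot']);p=np.array(s['position'])
    G=T if yaw is None else R.from_euler('z',yaw)*R.from_euler('x',np.pi)
    dv=(T.inv()*G).as_rotvec()
    cur=T
    for i in range(n):
        d=(np.array(target)-p)/n
        print([float(x) for x in np.round(cur.inv().apply(d),4)],[float(x) for x in np.round(dv/n,4)])
        cur=cur*R.from_rotvec(dv/n)
def st():
    s=ctrl.get_state();T=R.from_rotvec(s['tool_rot']).as_matrix()
    print('t %.2f'%s['time'],'p',np.round(s['position'],4),'F',np.round(s['ft_force'],2),'M',np.round(s['torque'],3),'w %.4f'%(s['grip_width']*.087),'xax',np.round(T[:,0],3),'zax',np.round(T[:,2],4),'q',np.round(s['joint_positions'],2))
E
python3 -c "
from h import *
plan([.523,-.384,.2325],8,0);st()
print(p2w('top',153-3,228,.08),p2w('top',194-3,188,.08))"
```

```text
[0.0426, -0.0122, 0.0] [-0.0002, 0.0, 0.0481]
[0.0419, -0.0142, 0.0] [-0.0002, 0.0, 0.0481]
[0.0412, -0.0162, 0.0] [-0.0002, 0.0, 0.0481]
[0.0404, -0.0182, 0.0] [-0.0002, 0.0, 0.0481]
[0.0395, -0.0201, 0.0] [-0.0002, 0.0, 0.0481]
[0.0385, -0.022, 0.0] [-0.0002, 0.0, 0.0481]
[0.0374, -0.0238, 0.0] [-0.0002, 0.0, 0.0481]
[0.0362, -0.0255, 0.0] [-0.0002, 0.0, 0.0481]
t 0.10 p [ 0.2438 -0.602   0.2326] F [-0.72  0.22 -0.13] M [ 0.01   0.027 -0.044] w 0.0872 xax [ 0.927  0.375 -0.   ] zax [-7.0e-04  1.5e-03 -1.0e+00] q [ 1.2   0.32 -0.07  1.45  0.02  1.37 -0.06]
[0.50254591 0.44838081 0.08      ] [0.59599857 0.35044216 0.08      ]
```

Emit:
servo_tool([
  {"travel": [0.0426,-0.0122,0],"angular": [0,0,0.048]},
  {"travel": [0.0419,-0.0142,0],"angular": [0,0,0.048]},
  {"travel": [0.0412,-0.0162,0],"angular": [0,0,0.048]},
  {"travel": [0.0404,-0.0182,0],"angular": [0,0,0.048]},
], claw=0.087, squeeze=25)

```text
time: 0.5
position: [0.3845, -0.492, 0.2331]
tool_rot: [-3.127, -0.299, 0.001]
ft_force: [-0.8, -1.1, -0.2]
grip_width: 1.001
```

Emit:
servo_tool([
  {"travel": [0.0395,-0.0201,0],"angular": [0,0,0.048]},
  {"travel": [0.0385,-0.022,0],"angular": [0,0,0.048]},
  {"travel": [0.0374,-0.0238,0],"angular": [0,0,0.048]},
  {"travel": [0.0362,-0.0255,0],"angular": [0,0,0.048]},
  {"travel": [0,0,0]},
])

```text
$.series[4]: bad value
```

```bash
python3 -c "
from h import *
st();plan([.523,-.384,.15],4,0)"
```

```text
t 0.50 p [ 0.3845 -0.492   0.2331] F [-0.83 -1.15 -0.16] M [ 0.016 -0.026  0.02 ] w 0.0871 xax [ 0.982  0.189 -0.   ] zax [-4.e-04  5.e-04 -1.e+00] q [ 0.98  0.27 -0.14  1.52  0.04  1.36 -0.54]
[0.0391, -0.0199, 0.0208] [-0.0001, 0.0001, 0.0476]
[0.0381, -0.0218, 0.0208] [-0.0001, 0.0001, 0.0476]
[0.037, -0.0236, 0.0208] [-0.0001, 0.0001, 0.0476]
[0.0359, -0.0253, 0.0208] [-0.0001, 0.0001, 0.0476]
```

Emit:
servo_tool([
  {"travel": [0.0391,-0.0199,0],"angular": [0,0,0.0476]},
  {"travel": [0.0381,-0.0218,0],"angular": [0,0,0.0476]},
  {"travel": [0.037,-0.0236,0],"angular": [0,0,0.0476]},
  {"travel": [0.0359,-0.0253,0],"angular": [0,0,0.0476]},
  {"travel": [0,0,0],"angular": [0,0,0]},
])

```text
time: 1.0
position: [0.528, -0.377, 0.2328]
tool_rot: [-3.136, -0.021, -0.005]
ft_force: [0.8, 0.7, 0.2]
grip_width: 1.0
```

```bash
python3 -c "
from h import *
st();plan([.523,-.384,.14],3,0)"
```

```text
t 1.00 p [ 0.528  -0.377   0.2328] F [0.76 0.69 0.16] M [ 0.078 -0.01   0.071] w 0.0870 xax [1.    0.014 0.003] zax [ 0.0029  0.0051 -1.    ] q [ 0.75  0.33 -0.21  1.45  0.06  1.37 -1.02]
[-0.0018, 0.0025, 0.0309] [-0.0017, -0.001, 0.0046]
[-0.0018, 0.0024, 0.0309] [-0.0017, -0.001, 0.0046]
[-0.0017, 0.0024, 0.0309] [-0.0017, -0.001, 0.0046]
```

Emit:
servo_tool([
  {"travel": [0,0,0],"angular": [0,0,0]},
  {"travel": [0,0,0],"angular": [0,0,0]},
])

```text
time: 1.2
position: [0.5205, -0.3862, 0.2331]
tool_rot: [3.141, 0.002, -0.002]
ft_force: [-0.6, -0.4, -0.9]
grip_width: 1.0
```

```bash
python3 -c "
from h import *
st();plan([.523,-.384,.145],3,0)"
```

```text
t 1.20 p [ 0.5205 -0.3862  0.2331] F [-0.63 -0.39 -0.9 ] M [ 0.005  0.039 -0.03 ] w 0.0870 xax [ 1.     0.001 -0.001] zax [-1.4e-03 -5.0e-04 -1.0e+00] q [ 0.76  0.33 -0.2   1.45  0.07  1.37 -1.02]
[0.0009, -0.0008, 0.0294] [0.0002, 0.0005, 0.0003]
[0.0009, -0.0008, 0.0294] [0.0002, 0.0005, 0.0003]
[0.0008, -0.0008, 0.0294] [0.0002, 0.0005, 0.0003]
```

Emit:
servo_tool([
  {"travel": [0.001,-0.001,0.025],"angular": [0,0,0]},
  {"travel": [0,0,0.03],"angular": [0,0,0]},
  {"travel": [0,0,0.02],"angular": [0,0,0]},
  {"travel": [0,0,0.01],"angular": [0,0,0]},
  {"travel": [0,0,0],"angular": [0,0,0]},
])

```text
time: 1.7
position: [0.5208, -0.3849, 0.147]
tool_rot: [-3.14, -0.0, 0.004]
ft_force: [-0.0, 0.3, -0.0]
grip_width: 0.999
```

```bash
python3 -c "
from h import *
cv2.imwrite('pics/s1.png',ctrl.get_image('scene')[:,:,::-1]);cv2.imwrite('pics/t1.png',ctrl.get_image('top')[:,:,::-1])
crop('pics/s1.png','pics/s1c.png',110,110,120,130,5);crop('pics/t1.png','pics/t1c.png',440,150,120,110,5)
st();plan([.523,-.384,.083],3,0)"
```

```text
t 1.80 p [ 0.5226 -0.3852  0.1496] F [0.67 0.17 0.62] M [ 0.049 -0.028 -0.031] w 0.0872 xax [1.    0.001 0.001] zax [ 0.001  -0.0011 -1.    ] q [ 0.75  0.38 -0.2   1.55  0.08  1.22 -1.03]
[0.0001, -0.0004, 0.0222] [0.0004, -0.0003, 0.0004]
[0.0001, -0.0004, 0.0222] [0.0004, -0.0003, 0.0004]
[0.0001, -0.0004, 0.0222] [0.0004, -0.0003, 0.0004]
```

View pics/s1c.png

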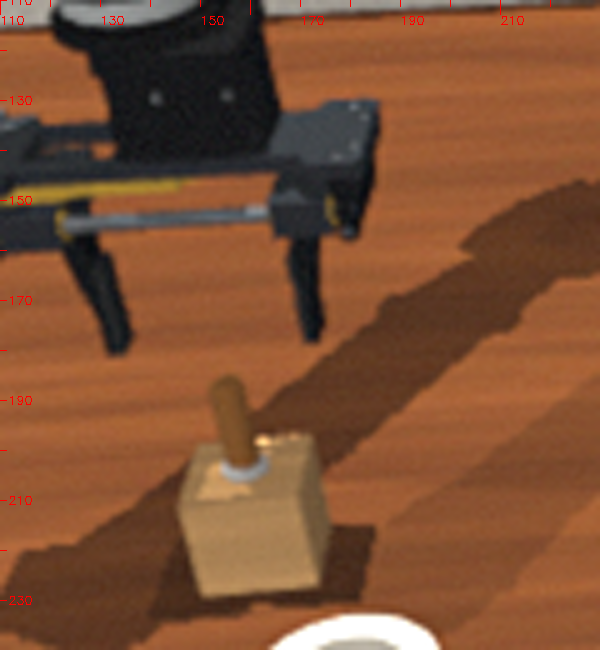

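View pics/t1c.png

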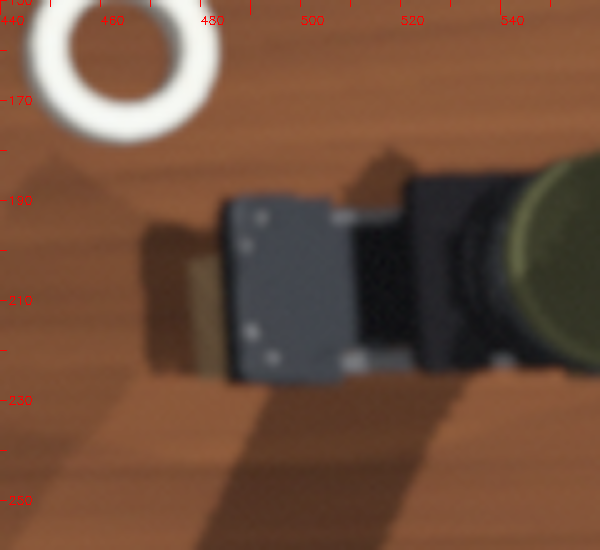

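The gripper is above the stylus with its fingers straddling it. The handle top is at about (155.5,186.5) in the scene view.

```bash
python3 -c "
from h import *
print(w2p('scene',[[.523,-.384,.113],[.523,-.384,.063]]),w2p('top',[[.523,-.384,.113]]))
for x in(.526,):print(w2p('scene',[x,-.384,.113]))
"
```

```text
[[155.86528873 185.50324004]
 [159.86140632 201.61178753]] [[507.85709476 209.79888299]]
[[155.6443696  186.10367132]]
```

Emit:
servo_tool([
  {"travel": [0,0,0.02],"angular": [0,0,0]},
  {"travel": [0,0,0.025],"angular": [0,0,0]},
  {"travel": [0,0,0.015],"angular": [0,0,0]},
  {"travel": [0,0,0.006],"angular": [0,0,0]},
  {"travel": [0,0,0],"angular": [0,0,0]},
])

```text
time: 2.3
position: [0.5226, -0.3842, 0.0824]
tool_rot: [-3.141, -0.004, 0.001]
ft_force: [-0.1, -0.4, 0.8]
grip_width: 0.999
```

Emit:
servo_tool([
  {"travel": [0,0,0],"angular": [0,0,0]},
  {"travel": [0,0,0],"angular": [0,0,0]},
])

```text
time: 2.5
position: [0.5236, -0.3846, 0.084]
tool_rot: [3.14, 0.004, 0.003]
ft_force: [0.1, -1.3, -0.7]
grip_width: 1.002
```

```bash
python3 -c "
from h import *
st()"
```

```text
t 2.50 p [ 0.5236 -0.3846  0.084 ] F [ 0.12 -1.32 -0.66] M [ 0.011  0.032 -0.027] w 0.0872 xax [1.    0.002 0.002] zax [ 0.0019 -0.0014 -1.    ] q [ 0.75  0.43 -0.2   1.62  0.09  1.1  -1.04]
```

Emit:
servo_tool([
  {"travel": [0,0,0],"angular": [0,0,0]},
  {"travel": [0,0,0],"angular": [0,0,0]},
  {"travel": [0,0,0],"angular": [0,0,0]},
  {"travel": [0,0,0],"angular": [0,0,0]},
  {"travel": [0,0,0],"angular": [0,0,0]},
], claw=0, squeeze=25)

```text
time: 3.0
position: [0.5227, -0.3841, 0.0826]
tool_rot: [3.142, 0.004, -0.0]
ft_force: [0.5, -0.2, 0.5]
grip_width: 0.632
```

Emit:
servo_tool([
  {"travel": [0,0,0],"angular": [0,0,0]},
  {"travel": [0,0,0],"angular": [0,0,0]},
  {"travel": [0,0,0],"angular": [0,0,0]},
])

```text
time: 3.3
position: [0.5227, -0.3841, 0.0825]
tool_rot: [3.142, 0.004, -0.0]
ft_force: [-0.6, 0.8, 0.1]
grip_width: 0.355
```

```bash
python3 -c "
from h import *
st()"
```

```text
t 3.30 p [ 0.5227 -0.3841  0.0825] F [-0.65  0.76  0.1 ] M [-0.052  0.043  0.003] w 0.0309 xax [ 1.     0.002 -0.   ] zax [-1.e-04 -0.e+00 -1.e+00] q [ 0.75  0.43 -0.2   1.62  0.09  1.1  -1.04]
```

Emit:
servo_tool([
  {"travel": [0,0,0],"angular": [0,0,0]},
  {"travel": [0,0,0],"angular": [0,0,0]},
  {"travel": [0,0,0],"angular": [0,0,0]},
  {"travel": [0,0,0],"angular": [0,0,0]},
])

```text
time: 3.7
position: [0.5227, -0.3842, 0.0825]
tool_rot: [3.141, 0.004, -0.0]
ft_force: [-0.0, 0.0, 0.4]
grip_width: 0.201
```

```bash
python3 -c "
from h import *
st()"
```

```text
t 3.70 p [ 0.5227 -0.3842  0.0825] F [-0.02  0.05  0.39] M [-0.038  0.03   0.003] w 0.0175 xax [ 1.     0.002 -0.   ] zax [-0.e+00 -1.e-04 -1.e+00] q [ 0.75  0.43 -0.2   1.62  0.09  1.1  -1.04]
```

Emit:
servo_tool([
  {"travel": [0,0,-0.01],"angular": [0,0,0]},
  {"travel": [0,0,-0.025],"angular": [0,0,0]},
  {"travel": [0,0,-0.03],"angular": [0,0,0]},
  {"travel": [0,0,-0.02],"angular": [0,0,0]},
  {"travel": [0,0,-0.005],"angular": [0,0,0]},
])

```text
time: 4.2
position: [0.5243, -0.385, 0.1765]
tool_rot: [3.138, 0.004, 0.007]
ft_force: [-0.6, -0.3, -0.6]
grip_width: 0.2
```

Emit:
servo_tool([
  {"travel": [-0.005,-0.025,0],"angular": [0,0,0]},
  {"travel": [-0.01,-0.04,0],"angular": [0,0,0]},
  {"travel": [-0.01,-0.045,0],"angular": [0,0,0]},
  {"travel": [-0.01,-0.045,0],"angular": [0,0,0]},
  {"travel": [-0.01,-0.04,0],"angular": [0,0,0]},
])

```text
time: 4.7
position: [0.4762, -0.1866, 0.1718]
tool_rot: [-3.141, -0.005, 0.002]
ft_force: [0.2, 0.9, -0.3]
grip_width: 0.201
```

Emit:
servo_tool([
  {"travel": [-0.005,-0.025,0],"angular": [0,0,0]},
  {"travel": [-0.003,-0.014,0],"angular": [0,0,0]},
  {"travel": [0,0,0],"angular": [0,0,0]},
  {"travel": [0,0,0],"angular": [0,0,0]},
  {"travel": [0,0,0],"angular": [0,0,0]},
])

```text
time: 5.2
position: [0.4692, -0.1521, 0.1724]
tool_rot: [3.141, -0.0, -0.0]
ft_force: [0.0, 0.7, -0.6]
grip_width: 0.2
```

```bash
python3 -c "
from h import *
cv2.imwrite('pics/s2.png',ctrl.get_image('scene')[:,:,::-1])
crop('pics/s2.png','pics/s2c.png',200,120,120,120,5)
st();plan([.470,-.150,.125],2,0)"
```

```text
t 5.25 p [ 0.4692 -0.1519  0.1724] F [ 0.28  0.12 -0.59] M [ 0.02  -0.019  0.034] w 0.0171 xax [ 1. -0. -0.] zax [-2.e-04 -0.e+00 -1.e+00] q [ 0.6   0.04 -0.34  1.9   0.02  1.2  -1.32]
[0.0004, -0.001, 0.0237] [0.0, 0.0001, -0.0001]
[0.0004, -0.001, 0.0237] [0.0, 0.0001, -0.0001]
```

View pics/s2c.png

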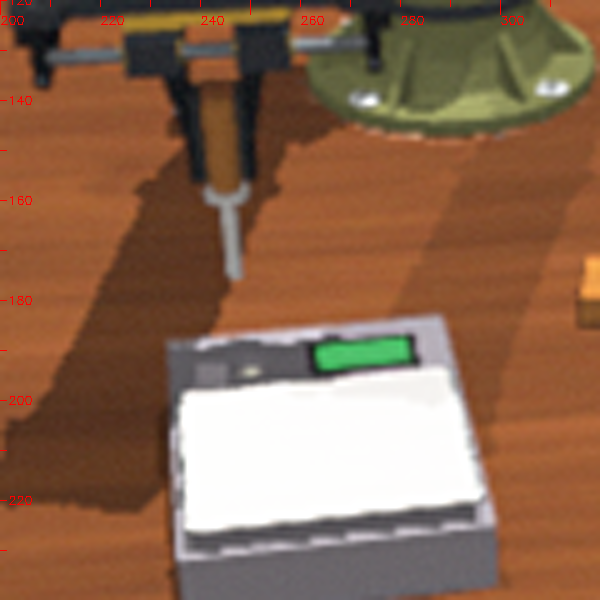

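The stylus is held with its tip at about (246.8,174.8), above the button at (249.8,194). I'll check the tip against its predicted position.

```bash
python3 -c "
from h import *
T=[.4692,-.152]
print(w2p('scene',[T+[.098],T+[.148],T+[.203],[.470,-.150,.034]]))
print(p2w('scene',246.8,174.6,.098),p2w('scene',249.8,194,.034),p2w('scene',239.5+1+5,10,.15)[:0])
"
```

```text
[[247.12024177 174.680502  ]
 [245.44503377 158.61252576]
 [243.5044652  139.9993089 ]
 [249.85556979 194.2578595 ]]
[ 0.46863841 -0.15288509  0.098     ] [ 0.46859884 -0.15016372  0.034     ] []
```

Emit:
servo_tool([
  {"travel": [0.0005,-0.002,0.015],"angular": [0,0,0]},
  {"travel": [0,0,0.02],"angular": [0,0,0]},
  {"travel": [0,0,0.012],"angular": [0,0,0]},
  {"travel": [0,0,0.004],"angular": [0,0,0]},
  {"travel": [0,0,0],"angular": [0,0,0]},
])

```text
time: 5.75
position: [0.4694, -0.1486, 0.121]
tool_rot: [-3.141, -0.003, 0.002]
ft_force: [0.4, -0.9, 0.1]
grip_width: 0.201
```

Emit:
servo_tool([
  {"travel": [0,0,0],"angular": [0,0,0]},
  {"travel": [0,0,0],"angular": [0,0,0]},
])

```text
time: 5.95
position: [0.4703, -0.1485, 0.1224]
tool_rot: [3.141, 0.004, 0.002]
ft_force: [0.1, 0.4, -0.6]
grip_width: 0.198
```

```bash
python3 -c "
from h import *
cv2.imwrite('pics/s3.png',ctrl.get_image('scene')[:,:,::-1])
crop('pics/s3.png','pics/s3c.png',215,150,80,60,8)
st()"
```

```text
t 6.00 p [ 0.4702 -0.1485  0.1223] F [0.38 0.77 0.34] M [ 0.034  0.059 -0.012] w 0.0175 xax [1.    0.002 0.001] zax [ 1.4e-03 -6.0e-04 -1.0e+00] q [ 0.59  0.09 -0.35  1.96  0.04  1.09 -1.35]
```

View pics/s3c.png

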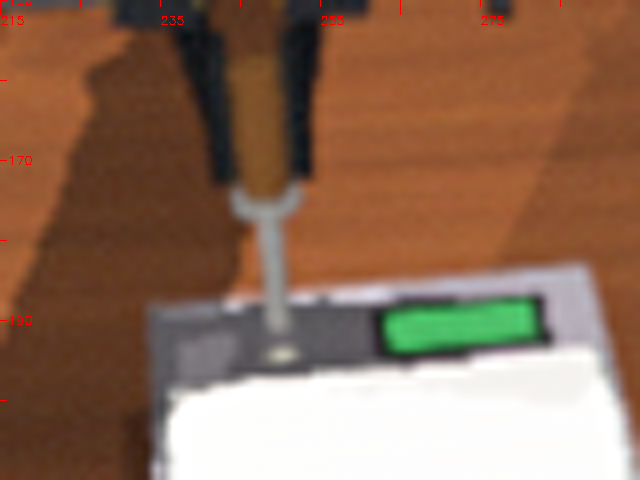

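The tip at (249,190) is right above the button at (249.5,194). Pressing.

Emit:
servo_tool([
  {"travel": [0,0.001,0.006],"angular": [0,0,0]},
  {"travel": [0,0,0.005],"angular": [0,0,0]},
  {"travel": [0,0,0.003],"angular": [0,0,0]},
  {"travel": [0,0,0.0025],"angular": [0,0,0]},
  {"travel": [0,0,0],"angular": [0,0,0]},
])

```text
time: 6.5
position: [0.4696, -0.1493, 0.1049]
tool_rot: [3.142, 0.004, -0.001]
ft_force: [-1.4, 0.0, 2.5]
grip_width: 0.204
```

```bash
python3 -c "
from h import *
st()"
```

```text
t 6.50 p [ 0.4696 -0.1493  0.1049] F [-1.36  0.04  2.47] M [ 0.053  0.278 -0.006] w 0.0177 xax [ 1.     0.002 -0.   ] zax [-4.e-04 -0.e+00 -1.e+00] q [ 0.59  0.11 -0.35  1.98  0.04  1.06 -1.35]
```

Emit:
servo_tool([
  {"travel": [0,0,0.001],"angular": [0,0,0]},
  {"travel": [0,0,0.001],"angular": [0,0,0]},
  {"travel": [0,0,0],"angular": [0,0,0]},
])

```text
time: 6.8
position: [0.4697, -0.1493, 0.1034]
tool_rot: [3.141, 0.004, -0.0]
ft_force: [-1.5, 0.2, 4.1]
grip_width: 0.2
```

Emit:
servo_tool([
  {"travel": [0,0,0.001],"angular": [0,0,0]},
  {"travel": [0,0,0],"angular": [0,0,0]},
])

```text
time: 7.0
position: [0.47, -0.1494, 0.1031]
tool_rot: [3.141, 0.004, 0.001]
ft_force: [-3.6, 0.1, 8.5]
grip_width: 0.205
```

Emit:
servo_tool([
  {"travel": [0,0,0.0005],"angular": [0,0,0]},
  {"travel": [0,0,0],"angular": [0,0,0]},
  {"travel": [0,0,0],"angular": [0,0,0]},
  {"travel": [0,0,0],"angular": [0,0,0]},
  {"travel": [0,0,0],"angular": [0,0,0]},
])

```text
time: 7.5
position: [0.4702, -0.1493, 0.1031]
tool_rot: [3.141, 0.004, 0.001]
ft_force: [-3.4, 1.1, 11.4]
grip_width: 0.201
```

```bash
python3 -c "
from h import *
cv2.imwrite('pics/s4.png',ctrl.get_image('scene')[:,:,::-1])
crop('pics/s4.png','pics/s4c.png',215,150,80,60,8)
st()"
```

```text
t 7.55 p [ 0.4701 -0.1494  0.103 ] F [-4.1   0.67 11.53] M [0.315 1.048 0.006] w 0.0173 xax [1.    0.002 0.001] zax [ 8.e-04 -7.e-04 -1.e+00] q [ 0.58  0.12 -0.35  1.98  0.05  1.05 -1.35]
```

View pics/s4c.png

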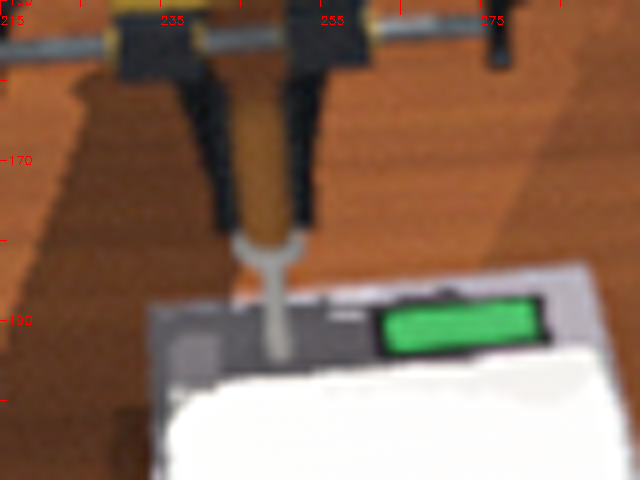

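The button is pressed to its stop (z matches within 0.5 mm, the force rises past 4 N) and was held for over 0.5 s. Retracting and going back to the holder.

Emit:
servo_tool([
  {"travel": [0,0,-0.006],"angular": [0,0,0]},
  {"travel": [0,0,-0.02],"angular": [0,0,0]},
  {"travel": [0,0,-0.03],"angular": [0,0,0]},
  {"travel": [0,0,-0.018],"angular": [0,0,0]},
  {"travel": [0,0,-0.005],"angular": [0,0,0]},
])

```text
time: 8.05
position: [0.4711, -0.1495, 0.1825]
tool_rot: [3.14, 0.004, 0.006]
ft_force: [0.1, -1.0, -1.0]
grip_width: 0.202
```

Emit:
servo_tool([
  {"travel": [0.005,0.025,0],"angular": [0,0,0]},
  {"travel": [0.01,0.04,0],"angular": [0,0,0]},
  {"travel": [0.01,0.045,0],"angular": [0,0,0]},
  {"travel": [0.01,0.045,0],"angular": [0,0,0]},
  {"travel": [0.01,0.04,0],"angular": [0,0,0]},
])

```text
time: 8.55
position: [0.5146, -0.3463, 0.1789]
tool_rot: [-3.141, -0.002, 0.002]
ft_force: [0.8, -0.1, -0.0]
grip_width: 0.197
```

Emit:
servo_tool([
  {"travel": [0.005,0.025,0],"angular": [0,0,0]},
  {"travel": [0.003,0.014,0],"angular": [0,0,0]},
  {"travel": [0,0,0],"angular": [0,0,0]},
  {"travel": [0,0,0],"angular": [0,0,0]},
  {"travel": [0,0,0],"angular": [0,0,0]},
])

```text
time: 9.05
position: [0.5237, -0.3807, 0.1805]
tool_rot: [-3.14, -0.008, -0.0]
ft_force: [-0.4, 0.4, -0.6]
grip_width: 0.198
```

```bash
python3 -c "
from h import *
cv2.imwrite('pics/s5.png',ctrl.get_image('scene')[:,:,::-1])
crop('pics/s5.png','pics/s5c.png',120,130,90,110,5)
st();plan([.5227,-.3842,.14],2,0)
print(w2p('scene',[.5227,-.3842,.1025]))"
```

```text
t 9.10 p [ 0.5237 -0.381   0.1808] F [-0.26  1.04 -0.68] M [ 0.046  0.003 -0.026] w 0.0172 xax [1.    0.005 0.   ] zax [ 3.e-04  5.e-04 -1.e+00] q [ 0.75  0.35 -0.2   1.52  0.07  1.28 -1.03]
[-0.0005, 0.0016, 0.0204] [-0.0003, -0.0001, 0.0025]
[-0.0005, 0.0016, 0.0204] [-0.0003, -0.0001, 0.0025]
[[156.66380548 188.8990943 ]]
```

View pics/s5c.png

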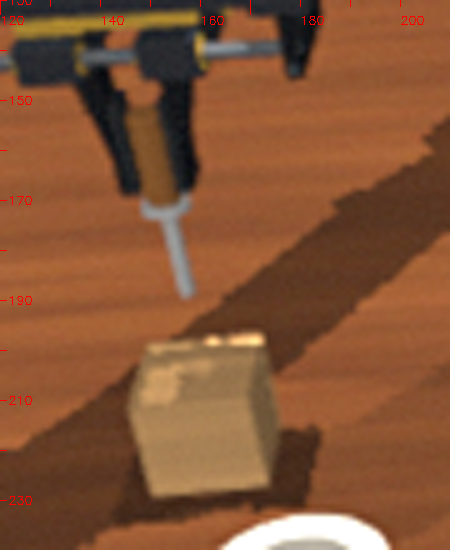

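Emit:
servo_tool([
  {"travel": [-0.001,0.003,0.012],"angular": [0,0,0.005]},
  {"travel": [0,0,0.012],"angular": [0,0,0]},
  {"travel": [0,0,0.008],"angular": [0,0,0]},
  {"travel": [0,0,0],"angular": [0,0,0]},
  {"travel": [0,0,0],"angular": [0,0,0]},
])

```text
time: 9.6
position: [0.5221, -0.3859, 0.148]
tool_rot: [-3.141, 0.004, 0.001]
ft_force: [-0.2, -0.3, 0.3]
grip_width: 0.199
```

```bash
python3 -c "
from h import *
cv2.imwrite('pics/s6.png',ctrl.get_image('scene')[:,:,::-1])
crop('pics/s6.png','pics/s6c.png',130,150,70,80,7)
st();plan([.5227,-.3842,.084],1,0)
print(w2p('scene',[.5227,-.3842,.074]))"
```

```text
t 9.65 p [ 0.5224 -0.3861  0.1486] F [-0.59  0.62  0.06] M [-0.003  0.018  0.015] w 0.0173 xax [ 1.    -0.003  0.   ] zax [ 2.e-04 -2.e-04 -1.e+00] q [ 0.75  0.38 -0.2   1.55  0.08  1.22 -1.03]
[0.0003, -0.002, 0.0646] [0.0002, -0.0002, -0.0025]
[[158.94228347 198.08120826]]
```

View pics/s6c.png

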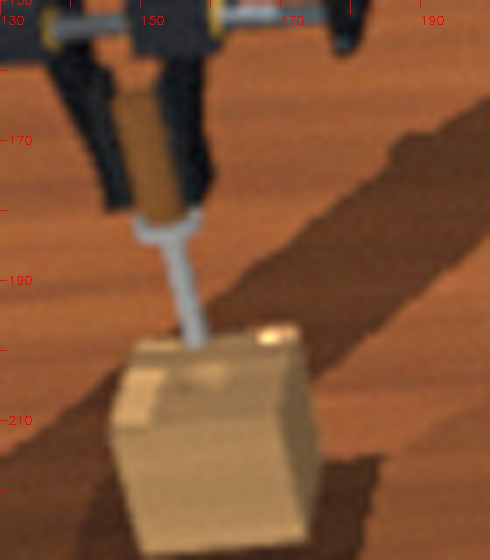

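Emit:
servo_tool([
  {"travel": [0,-0.0015,0.006],"angular": [0,0,-0.0025]},
  {"travel": [0,0,0.006],"angular": [0,0,0]},
  {"travel": [0,0,0.01],"angular": [0,0,0]},
  {"travel": [0,0,0.01],"angular": [0,0,0]},
  {"travel": [0,0,0.01],"angular": [0,0,0]},
])

```text
time: 10.15
position: [0.5219, -0.3845, 0.1053]
tool_rot: [-3.141, 0.0, 0.001]
ft_force: [-0.3, 0.1, -1.1]
grip_width: 0.2
```

Emit:
servo_tool([
  {"travel": [0,0,0.01],"angular": [0,0,0]},
  {"travel": [0,0,0.008],"angular": [0,0,0]},
  {"travel": [0,0,0.003],"angular": [0,0,0]},
  {"travel": [0,0,0],"angular": [0,0,0]},
  {"travel": [0,0,0],"angular": [0,0,0]},
])

```text
time: 10.65
position: [0.5225, -0.3848, 0.0859]
tool_rot: [3.141, -0.0, 0.001]
ft_force: [0.2, -0.1, -1.1]
grip_width: 0.199
```

```bash
python3 -c "
from h import *
st()"
```

```text
t 10.65 p [ 0.5225 -0.3848  0.0859] F [ 0.24 -0.06 -1.09] M [ 0.034 -0.003  0.015] w 0.0173 xax [ 1.    -0.     0.001] zax [ 6.e-04 -5.e-04 -1.e+00] q [ 0.75  0.43 -0.19  1.62  0.09  1.1  -1.04]
```

Emit:
servo_tool([
  {"travel": [0,0,0.0015],"angular": [0,0,0]},
  {"travel": [0,0,0.0015],"angular": [0,0,0]},
  {"travel": [0,0,0],"angular": [0,0,0]},
])

```text
time: 10.95
position: [0.5222, -0.3846, 0.0826]
tool_rot: [3.141, -0.0, 0.0]
ft_force: [-0.4, 0.4, 0.6]
grip_width: 0.197
```

```bash
python3 -c "
from h import *
st()"
```

```text
t 10.95 p [ 0.5222 -0.3846  0.0826] F [-0.38  0.4   0.58] M [ 0.063 -0.006  0.022] w 0.0171 xax [ 1. -0.  0.] zax [ 1.e-04 -2.e-04 -1.e+00] q [ 0.75  0.43 -0.19  1.62  0.09  1.1  -1.04]
```

Emit:
servo_tool([
  {"travel": [0,0,0.0008],"angular": [0,0,0]},
  {"travel": [0,0,0],"angular": [0,0,0]},
])

```text
time: 11.15
position: [0.5223, -0.3847, 0.0825]
tool_rot: [3.141, -0.0, 0.0]
ft_force: [-0.8, 1.0, 4.2]
grip_width: 0.198
```

Emit:
servo_tool([
  {"travel": [0,0,0],"angular": [0,0,0]},
  {"travel": [0,0,0],"angular": [0,0,0]},
  {"travel": [0,0,0],"angular": [0,0,0]},
  {"travel": [0,0,0],"angular": [0,0,0]},
  {"travel": [0,0,0],"angular": [0,0,0]},
], claw=0.06)

```text
time: 11.65
position: [0.5222, -0.3846, 0.0815]
tool_rot: [-3.142, 0.0, 0.0]
ft_force: [0.6, 0.9, -0.0]
grip_width: 0.57
```

Emit:
servo_tool([
  {"travel": [0,0,-0.01],"angular": [0,0,0]},
  {"travel": [0,0,-0.02],"angular": [0,0,0]},
  {"travel": [0,0,-0.03],"angular": [0,0,0]},
  {"travel": [0,0,-0.02],"angular": [0,0,0]},
  {"travel": [0,0,-0.01],"angular": [0,0,0]},
])

```text
time: 12.15
position: [0.5234, -0.3853, 0.1751]
tool_rot: [3.139, -0.0, 0.006]
ft_force: [-0.2, 0.1, 0.0]
grip_width: 0.688
```

```bash
python3 -c "
from h import *
cv2.imwrite('pics/s7.png',ctrl.get_image('scene')[:,:,::-1])
crop('pics/s7.png','pics/s7c.png',110,110,120,130,5)
st();plan([.35,0.0,.20],8,0)"
```

```text
t 12.20 p [ 0.5236 -0.3855  0.1758] F [-0.3  -0.97  1.18] M [-0.04  -0.046  0.004] w 0.0598 xax [ 1.    -0.     0.004] zax [ 0.0044 -0.0033 -1.    ] q [ 0.75  0.36 -0.2   1.53  0.07  1.26 -1.03]
[-0.0217, -0.0482, -0.0033] [0.0004, -0.0005, -0.0]
[-0.0217, -0.0482, -0.0033] [0.0004, -0.0005, -0.0]
[-0.0217, -0.0482, -0.0032] [0.0004, -0.0005, -0.0]
[-0.0217, -0.0482, -0.0032] [0.0004, -0.0005, -0.0]
[-0.0217, -0.0482, -0.0032] [0.0004, -0.0005, -0.0]
[-0.0217, -0.0482, -0.0031] [0.0004, -0.0005, -0.0]
[-0.0217, -0.0482, -0.0031] [0.0004, -0.0005, -0.0]
[-0.0217, -0.0482, -0.0031] [0.0004, -0.0005, -0.0]
```

View pics/s7c.png

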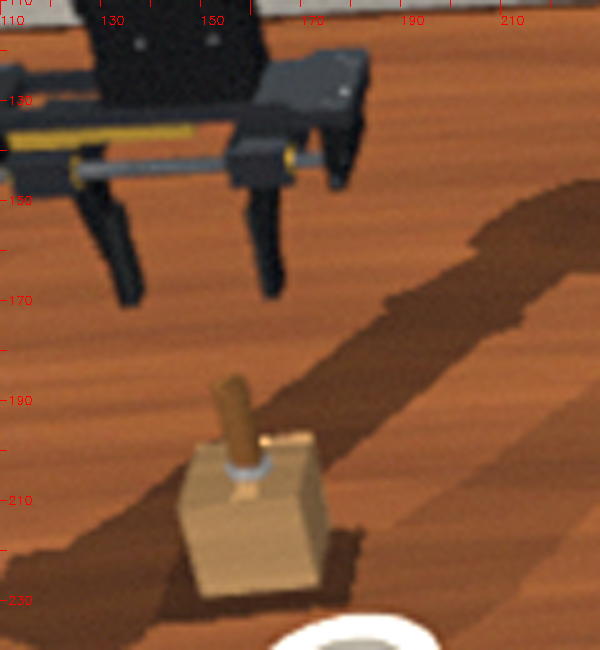

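The stylus hangs upright in the holder, collar on the block at (158,204). Moving to the left head, with the gripper opening.

Emit:
servo_tool([
  {"travel": [-0.0022,-0.025,-0.004],"angular": [0,0,0]},
  {"travel": [-0.0022,-0.04,0],"angular": [0,0,0]},
  {"travel": [-0.0022,-0.048,0],"angular": [0,0,0]},
  {"travel": [-0.0022,-0.048,0],"angular": [0,0,0]},
  {"travel": [-0.0022,-0.048,0],"angular": [0,0,0]},
], claw=0.087)

```text
time: 12.7
position: [0.5104, -0.1737, 0.1749]
tool_rot: [-3.141, 0.001, 0.002]
ft_force: [1.1, 0.3, -0.5]
grip_width: 0.981
```

Emit:
servo_tool([
  {"travel": [-0.0022,-0.048,0],"angular": [0,0,0]},
  {"travel": [-0.0022,-0.048,0],"angular": [0,0,0]},
  {"travel": [-0.0022,-0.048,0],"angular": [0,0,0]},
  {"travel": [-0.0022,-0.048,0],"angular": [0,0,0]},
  {"travel": [-0.0022,-0.048,0],"angular": [0,0,0]},
])

```text
time: 13.2
position: [0.4993, 0.0661, 0.1751]
tool_rot: [3.141, -0.0, -0.001]
ft_force: [0.1, -0.1, 0.0]
grip_width: 1.002
```

Emit:
servo_tool([
  {"travel": [-0.0022,-0.048,0],"angular": [0,0,0]},
  {"travel": [-0.0022,-0.048,0],"angular": [0,0,0]},
  {"travel": [-0.0022,-0.048,0],"angular": [0,0,0]},
  {"travel": [-0.0022,-0.04,0],"angular": [0,0,0]},
  {"travel": [-0.0022,-0.025,0],"angular": [0,0,0]},
])

```text
time: 13.7
position: [0.4876, 0.2771, 0.1751]
tool_rot: [-3.14, -0.006, 0.002]
ft_force: [-0.4, -1.1, -0.4]
grip_width: 0.996
```

Emit:
servo_tool([
  {"travel": [0,-0.01,0],"angular": [0,0,0]},
  {"travel": [0,0,0],"angular": [0,0,0]},
  {"travel": [0,0,0],"angular": [0,0,0]},
])

```text
time: 14.0
position: [0.4897, 0.2814, 0.1751]
tool_rot: [3.14, -0.003, -0.001]
ft_force: [-0.2, 0.0, -0.8]
grip_width: 0.999
```

```bash
python3 -c "
from h import *
st();plan([.488,.335,.18],1,0)"
```

```text
t 14.00 p [0.4897 0.2814 0.1751] F [-0.18  0.   -0.77] M [ 0.035  0.054 -0.046] w 0.0869 xax [ 1.    -0.002 -0.001] zax [-6.0e-04 -1.7e-03 -1.0e+00] q [ 0.03  0.24 -0.68  1.72  0.16  1.24 -2.27]
[-0.0018, -0.0535, -0.005] [0.0017, 0.0006, -0.0018]
```

Emit:
servo_tool([
  {"travel": [-0.001,-0.02,0],"angular": [0,0,0]},
  {"travel": [-0.001,-0.024,0],"angular": [0,0,0]},
  {"travel": [0,-0.01,0],"angular": [0,0,0]},
  {"travel": [0,0,0],"angular": [0,0,0]},
  {"travel": [0,0,0],"angular": [0,0,0]},
])

```text
time: 14.5
position: [0.4879, 0.3356, 0.1755]
tool_rot: [3.14, -0.003, -0.0]
ft_force: [0.9, 0.5, 0.1]
grip_width: 1.0
```

```bash
python3 -c "
from h import *
cv2.imwrite('pics/s8.png',ctrl.get_image('scene')[:,:,::-1])
crop('pics/s8.png','pics/s8c.png',345,100,130,110,5)
st();plan([.488,.335,.11],2,0)"
```

```text
t 14.55 p [0.488  0.3354 0.1754] F [-0.18  0.2  -0.74] M [ 0.026  0.004 -0.012] w 0.0867 xax [ 1.    -0.002 -0.   ] zax [-0.     -0.0017 -1.    ] q [-0.06  0.31 -0.7   1.66  0.21  1.25 -2.38]
[0.0, 0.0001, 0.0327] [0.0008, 0.0, -0.0011]
[0.0, 0.0002, 0.0327] [0.0008, 0.0, -0.0011]
```

View pics/s8c.png

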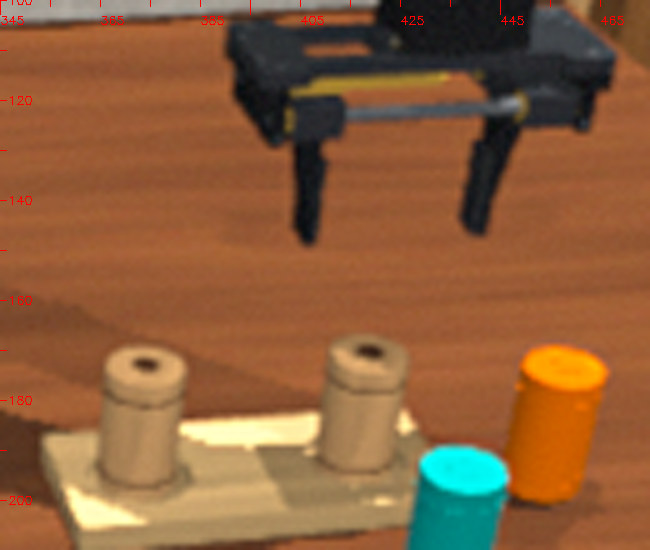

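The fingers are centred over the left head at (416,170). Descending.

Emit:
servo_tool([
  {"travel": [0,0,0.02],"angular": [0,0,0]},
  {"travel": [0,0,0.03],"angular": [0,0,0]},
  {"travel": [0,0,0.03],"angular": [0,0,0]},
  {"travel": [0,0,0.025],"angular": [0,0,0]},
  {"travel": [0,0,0.015],"angular": [0,0,0]},
])

```text
time: 15.05
position: [0.487, 0.3348, 0.0535]
tool_rot: [3.139, -0.003, -0.003]
ft_force: [-0.3, -0.5, -0.2]
grip_width: 0.998
```

Emit:
servo_tool([
  {"travel": [0,0,0.007],"angular": [0,0,0]},
  {"travel": [0,0,0],"angular": [0,0,0]},
  {"travel": [0,0,0],"angular": [0,0,0]},
])

```text
time: 15.35
position: [0.4881, 0.3378, 0.0499]
tool_rot: [-3.141, 0.0, -0.003]
ft_force: [0.8, 0.2, -0.0]
grip_width: 0.998
```

```bash
python3 -c "
from h import *
st();plan([.488,.335,.047],1,0)"
```

```text
t 15.35 p [0.4881 0.3378 0.0499] F [ 0.8   0.18 -0.01] M [ 0.051 -0.005  0.037] w 0.0868 xax [ 1.    -0.     0.002] zax [ 1.6e-03  8.0e-04 -1.0e+00] q [-0.11  0.44 -0.66  1.77  0.31  1.03 -2.45]
[-0.0001, 0.0028, 0.0029] [-0.0008, -0.0016, -0.0003]
```

Emit:
servo_tool([
  {"travel": [0,0.001,0.002],"angular": [0,0,0]},
  {"travel": [0,0,0],"angular": [0,0,0]},
  {"travel": [0,0,0],"angular": [0,0,0]},
  {"travel": [0,0,0],"angular": [0,0,0]},
  {"travel": [0,0,0],"angular": [0,0,0]},
], claw=0.055, squeeze=40)

```text
time: 15.85
position: [0.4874, 0.3365, 0.0468]
tool_rot: [-3.142, 0.0, -0.0]
ft_force: [0.1, 0.8, -0.7]
grip_width: 0.663
```

```bash
python3 -c "
from h import *
cv2.imwrite('pics/s9.png',ctrl.get_image('scene')[:,:,::-1])
crop('pics/s9.png','pics/s9c.png',345,110,130,110,5)
st()"
```

```text
t 15.90 p [0.4873 0.3364 0.0468] F [0.11 0.   0.46] M [ 0.075  0.001 -0.025] w 0.0569 xax [ 1. -0.  0.] zax [ 1.e-04 -0.e+00 -1.e+00] q [-0.11  0.44 -0.65  1.78  0.31  1.03 -2.45]
```

View pics/s9c.png

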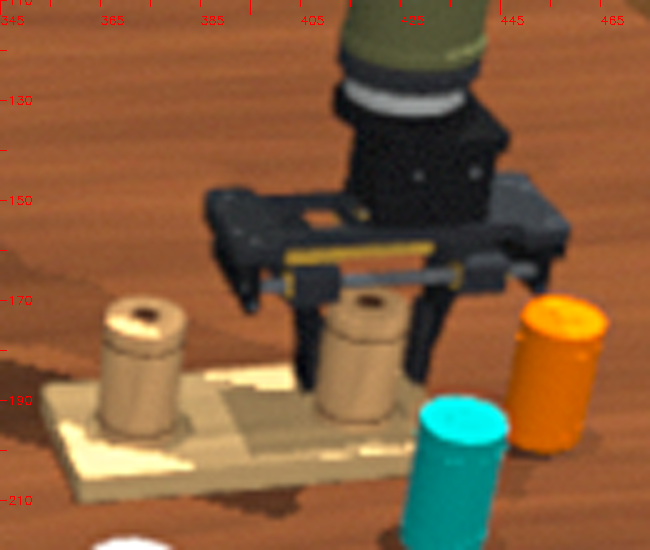

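The left head is centred between the fingers. Closing and lifting.

Emit:
servo_tool([
  {"travel": [0,0,0],"angular": [0,0,0]},
  {"travel": [0,0,0],"angular": [0,0,0]},
  {"travel": [0,0,0],"angular": [0,0,0]},
  {"travel": [0,0,0],"angular": [0,0,0]},
  {"travel": [0,0,0],"angular": [0,0,0]},
], claw=0, squeeze=40)

```text
time: 16.4
position: [0.4873, 0.336, 0.0467]
tool_rot: [3.141, -0.0, -0.0]
ft_force: [-0.5, -2.1, 1.6]
grip_width: 0.522
```

```bash
python3 -c "
from h import *
st()"
```

```text
t 16.40 p [0.4873 0.336  0.0467] F [-0.54 -2.11  1.61] M [-0.314  0.116  0.003] w 0.0454 xax [ 1. -0. -0.] zax [-1.e-04 -7.e-04 -1.e+00] q [-0.11  0.44 -0.65  1.78  0.31  1.03 -2.45]
```

Emit:
servo_tool([
  {"travel": [0,0,0],"angular": [0,0,0]},
  {"travel": [0,0,-0.006],"angular": [0,0,0]},
  {"travel": [0,0,-0.013],"angular": [0,0,0]},
  {"travel": [0,0,-0.015],"angular": [0,0,0]},
  {"travel": [0,0,-0.011],"angular": [0,0,0]},
])

```text
time: 16.9
position: [0.4878, 0.3372, 0.0939]
tool_rot: [-3.14, -0.0, -0.003]
ft_force: [-0.3, -0.4, -1.3]
grip_width: 0.524
```

Emit:
servo_tool([
  {"travel": [0,0,-0.006],"angular": [0,0,0]},
  {"travel": [0,0,0],"angular": [0,0,0]},
  {"travel": [0,0,0],"angular": [0,0,0]},
  {"travel": [0,0,0],"angular": [0,0,0]},
  {"travel": [0,0,0],"angular": [0,0,0]},
])

```text
time: 17.4
position: [0.4869, 0.3361, 0.097]
tool_rot: [3.141, -0.0, -0.002]
ft_force: [-0.6, -0.3, -1.6]
grip_width: 0.517
```

Emit:
servo_tool([
  {"travel": [0,0,0],"angular": [0,0,0]},
  {"travel": [0,0,0],"angular": [0,0,0]},
  {"travel": [0,0,0],"angular": [0,0,0]},
  {"travel": [0,0,0],"angular": [0,0,0]},
  {"travel": [0,0,0],"angular": [0,0,0]},
])

```text
time: 17.9
position: [0.4873, 0.3364, 0.0977]
tool_rot: [3.142, 0.0, -0.0]
ft_force: [-0.2, 0.2, -1.3]
grip_width: 0.524
```

```bash
python3 -c "
from h import *
st()
cv2.imwrite('pics/s10.png',ctrl.get_image('scene')[:,:,::-1])
crop('pics/s10.png','pics/s10c.png',345,90,130,110,5)
for i in range(3):
  ctrl.get_image('top'); st()"
```

```text
t 17.90 p [0.4873 0.3364 0.0977] F [-0.15  0.18 -1.34] M [0.058 0.01  0.004] w 0.0456 xax [ 1.  0. -0.] zax [-0.e+00 -1.e-04 -1.e+00] q [-0.09  0.38 -0.68  1.74  0.26  1.11 -2.42]
t 18.00 p [0.4873 0.3364 0.0977] F [-0.03  0.24 -1.75] M [-0.01   0.036 -0.023] w 0.0456 xax [ 1. -0.  0.] zax [ 0.e+00 -1.e-04 -1.e+00] q [-0.09  0.38 -0.68  1.74  0.26  1.12 -2.42]
t 18.05 p [0.4873 0.3364 0.0977] F [-0.64  0.36 -1.4 ] M [0.045 0.017 0.053] w 0.0454 xax [ 1. -0.  0.] zax [ 0.e+00 -1.e-04 -1.e+00] q [-0.09  0.38 -0.68  1.74  0.26  1.11 -2.42]
t 18.10 p [0.4873 0.3364 0.0977] F [-0.61  0.23 -2.36] M [-0.04   0.066  0.026] w 0.0456 xax [ 1. -0.  0.] zax [ 0.e+00 -1.e-04 -1.e+00] q [-0.09  0.38 -0.68  1.74  0.26  1.11 -2.42]
```

View pics/s10c.png

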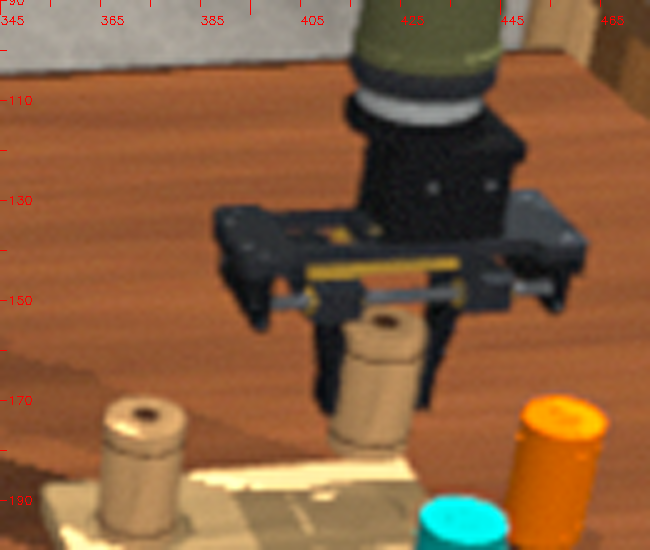

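The left head is lifted upright 51 mm and Fz is about -1.3 to -2.4 N. The second it was to be held has passed, so I'm setting it back.

Emit:
servo_tool([
  {"travel": [0,0,0.008],"angular": [0,0,0]},
  {"travel": [0,0,0.015],"angular": [0,0,0]},
  {"travel": [0,0,0.013],"angular": [0,0,0]},
  {"travel": [0,0,0.009],"angular": [0,0,0]},
  {"travel": [0,0,0.003],"angular": [0,0,0]},
])

```text
time: 18.6
position: [0.4862, 0.3356, 0.0476]
tool_rot: [3.14, -0.0, -0.004]
ft_force: [-0.3, -0.2, -1.7]
grip_width: 0.522
```

Emit:
servo_tool([
  {"travel": [0,0,0.001],"angular": [0,0,0]},
  {"travel": [0,0,0.001],"angular": [0,0,0]},
  {"travel": [0,0,0],"angular": [0,0,0]},
  {"travel": [0,0,0],"angular": [0,0,0]},
])

```text
time: 19.0
position: [0.4876, 0.3366, 0.0482]
tool_rot: [-3.141, 0.0, -0.001]
ft_force: [0.3, -0.7, -1.3]
grip_width: 0.524
```

```bash
python3 -c "
from h import *
st()"
```

```text
t 19.00 p [0.4876 0.3366 0.0482] F [ 0.27 -0.74 -1.31] M [ 0.005  0.032 -0.055] w 0.0456 xax [ 1.    -0.     0.001] zax [ 8.e-04  3.e-04 -1.e+00] q [-0.11  0.44 -0.66  1.78  0.31  1.03 -2.45]
```

Emit:
servo_tool([
  {"travel": [0,0,0.0008],"angular": [0,0,0]},
  {"travel": [0,0,0.0008],"angular": [0,0,0]},
  {"travel": [0,0,0],"angular": [0,0,0]},
  {"travel": [0,0,0],"angular": [0,0,0]},
])

```text
time: 19.4
position: [0.4875, 0.3365, 0.0467]
tool_rot: [-3.142, 0.0, -0.001]
ft_force: [-1.7, -1.3, 3.7]
grip_width: 0.525
```

```bash
python3 -c "
from h import *
st()"
```

```text
t 19.40 p [0.4875 0.3365 0.0467] F [-1.7  -1.25  3.68] M [-0.148  0.264 -0.054] w 0.0457 xax [ 1.    -0.     0.001] zax [ 6.e-04  0.e+00 -1.e+00] q [-0.11  0.44 -0.65  1.78  0.31  1.03 -2.45]
```

Contact at z 0.0467, the height it was picked from. Releasing.

Emit:
servo_tool([
  {"travel": [0,0,0],"angular": [0,0,0]},
  {"travel": [0,0,0],"angular": [0,0,0]},
  {"travel": [0,0,0],"angular": [0,0,0]},
  {"travel": [0,0,0],"angular": [0,0,0]},
  {"travel": [0,0,0],"angular": [0,0,0]},
], claw=0.087)

```text
time: 19.9
position: [0.4872, 0.3364, 0.046]
tool_rot: [3.142, -0.0, -0.0]
ft_force: [0.2, -0.0, 0.5]
grip_width: 0.894
```

Emit:
servo_tool([
  {"travel": [0,0,-0.01],"angular": [0,0,0]},
  {"travel": [0,0,-0.03],"angular": [0,0,0]},
  {"travel": [0,0,-0.035],"angular": [0,0,0]},
  {"travel": [0,0,-0.025],"angular": [0,0,0]},
  {"travel": [0,0,-0.008],"angular": [0,0,0]},
])

```text
time: 20.4
position: [0.4887, 0.3378, 0.1581]
tool_rot: [-3.139, -0.0, -0.008]
ft_force: [0.4, -0.1, 0.4]
grip_width: 0.998
```

Emit:
servo_tool([
  {"travel": [0,0.02,0],"angular": [0,0,0]},
  {"travel": [0,0.04,0],"angular": [0,0,0]},
  {"travel": [0,0.04,0],"angular": [0,0,0]},
  {"travel": [0,0.022,0],"angular": [0,0,0]},
  {"travel": [0,0.008,0],"angular": [0,0,0]},
])

```text
time: 20.9
position: [0.4874, 0.203, 0.1535]
tool_rot: [3.14, -0.007, -0.001]
ft_force: [-0.4, 0.0, 0.2]
grip_width: 1.001
```

Emit:
servo_tool([
  {"travel": [0,0,0],"angular": [0,0,0]},
  {"travel": [0,0,0],"angular": [0,0,0]},
  {"travel": [0,0,0],"angular": [0,0,0]},
])

```text
time: 21.2
position: [0.4869, 0.2084, 0.1541]
tool_rot: [-3.141, -0.004, 0.0]
ft_force: [0.4, 0.6, 0.9]
grip_width: 1.001
```

```bash
python3 -c "
from h import *
cv2.imwrite('pics/s11.png',ctrl.get_image('scene')[:,:,::-1])
crop('pics/s11.png','pics/s11c.png',335,110,130,110,5)
st();plan([.488,.206,.155],1,0)"
```

```text
t 21.25 p [0.4869 0.2082 0.1541] F [ 0.09 -0.22 -0.11] M [0.016 0.015 0.024] w 0.0869 xax [ 1.     0.003 -0.   ] zax [-3.e-04  8.e-04 -1.e+00] q [ 0.15  0.17 -0.66  1.83  0.11  1.18 -2.11]
[0.0011, 0.0022, -0.0009] [-0.0008, 0.0003, 0.0026]
```

View pics/s11c.png

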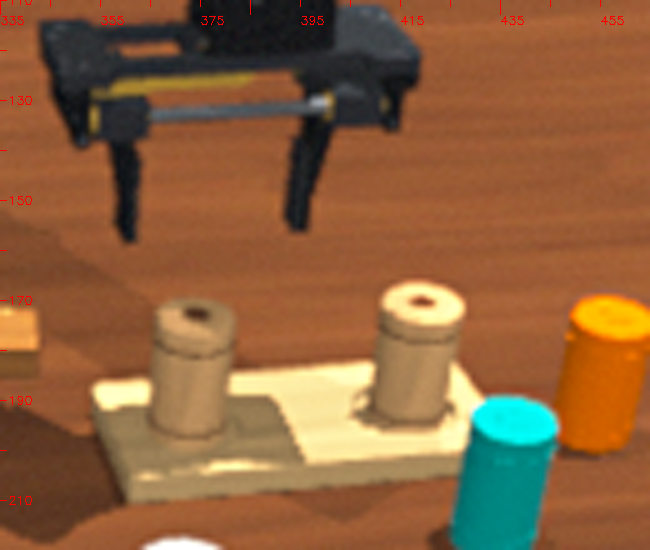

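The left head stands in its seat at (418,170), and the gripper is over the right head at (374,172). Descending.

Emit:
servo_tool([
  {"travel": [0.001,0.002,0.02],"angular": [0,0,0]},
  {"travel": [0,0,0.03],"angular": [0,0,0]},
  {"travel": [0,0,0.03],"angular": [0,0,0]},
  {"travel": [0,0,0.018],"angular": [0,0,0]},
  {"travel": [0,0,0.008],"angular": [0,0,0]},
])

```text
time: 21.75
position: [0.4867, 0.205, 0.0461]
tool_rot: [3.141, 0.003, -0.006]
ft_force: [-0.2, 0.8, -0.2]
grip_width: 0.999
```

Emit:
servo_tool([
  {"travel": [0,0,0],"angular": [0,0,0]},
  {"travel": [0,0,0],"angular": [0,0,0]},
  {"travel": [0,0,0],"angular": [0,0,0]},
  {"travel": [0,0,0],"angular": [0,0,0]},
  {"travel": [0,0,0],"angular": [0,0,0]},
], claw=0.055)

```text
time: 22.25
position: [0.4888, 0.2045, 0.0488]
tool_rot: [-3.141, 0.0, -0.002]
ft_force: [0.0, 0.3, 0.1]
grip_width: 0.662
```

```bash
python3 -c "
from h import *
cv2.imwrite('pics/s12.png',ctrl.get_image('scene')[:,:,::-1])
crop('pics/s12.png','pics/s12c.png',335,110,130,110,5)
st()"
```

```text
t 22.30 p [0.4886 0.2044 0.0487] F [-1.04  0.59 -0.11] M [0.056 0.083 0.065] w 0.0567 xax [ 1.    -0.     0.001] zax [ 0.001  0.    -1.   ] q [ 0.12  0.3  -0.63  1.93  0.21  0.97 -2.19]
```

View pics/s12c.png

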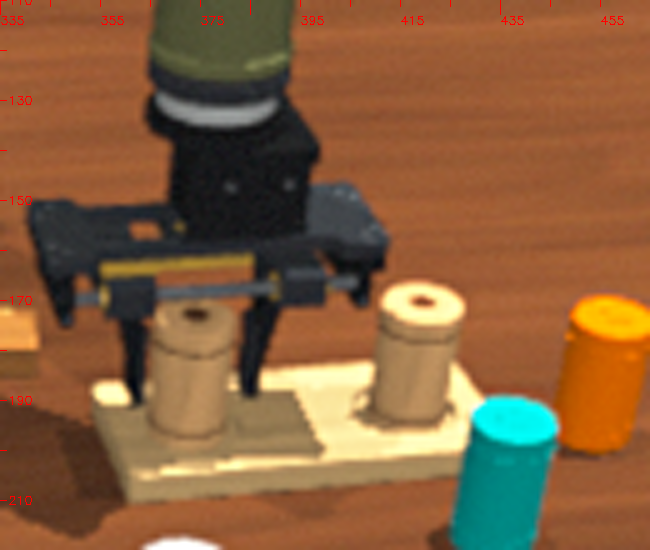

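The right head is centred between the fingers. Closing, then lifting.

Emit:
servo_tool([
  {"travel": [0,0,0.001],"angular": [0,0,0]},
  {"travel": [0,0,0],"angular": [0,0,0]},
  {"travel": [0,0,0],"angular": [0,0,0]},
  {"travel": [0,0,0],"angular": [0,0,0]},
  {"travel": [0,0,0],"angular": [0,0,0]},
], claw=0, squeeze=45)

```text
time: 22.8
position: [0.4882, 0.2041, 0.0471]
tool_rot: [3.141, -0.0, -0.0]
ft_force: [-0.8, -0.9, 0.2]
grip_width: 0.522
```

```bash
python3 -c "
from h import *
st()"
```

```text
t 22.80 p [0.4882 0.2041 0.0471] F [-0.81 -0.87  0.21] M [-0.186  0.132  0.014] w 0.0454 xax [ 1. -0. -0.] zax [-2.e-04 -5.e-04 -1.e+00] q [ 0.11  0.3  -0.63  1.93  0.22  0.97 -2.19]
```

Emit:
servo_tool([
  {"travel": [0,0,0],"angular": [0,0,0]},
  {"travel": [0,0,-0.006],"angular": [0,0,0]},
  {"travel": [0,0,-0.013],"angular": [0,0,0]},
  {"travel": [0,0,-0.015],"angular": [0,0,0]},
  {"travel": [0,0,-0.011],"angular": [0,0,0]},
])

```text
time: 23.3
position: [0.4889, 0.2049, 0.0941]
tool_rot: [-3.141, -0.0, -0.003]
ft_force: [1.0, -0.2, -2.4]
grip_width: 0.523
```

Emit:
servo_tool([
  {"travel": [0,0,-0.006],"angular": [0,0,0]},
  {"travel": [0,0,0],"angular": [0,0,0]},
  {"travel": [0,0,0],"angular": [0,0,0]},
  {"travel": [0,0,0],"angular": [0,0,0]},
  {"travel": [0,0,0],"angular": [0,0,0]},
])

```text
time: 23.8
position: [0.4878, 0.2042, 0.0975]
tool_rot: [3.141, -0.0, -0.002]
ft_force: [-0.6, -0.2, -3.2]
grip_width: 0.521
```

Emit:
servo_tool([
  {"travel": [0,0,0],"angular": [0,0,0]},
  {"travel": [0,0,0],"angular": [0,0,0]},
  {"travel": [0,0,0],"angular": [0,0,0]},
  {"travel": [0,0,0],"angular": [0,0,0]},
  {"travel": [0,0,0],"angular": [0,0,0]},
])

```text
time: 24.3
position: [0.4883, 0.2044, 0.0981]
tool_rot: [3.142, -0.0, 0.0]
ft_force: [-0.2, 0.7, -3.6]
grip_width: 0.518
```

```bash
python3 -c "
from h import *
st()
cv2.imwrite('pics/s13.png',ctrl.get_image('scene')[:,:,::-1])
crop('pics/s13.png','pics/s13c.png',335,90,130,110,5)
for i in range(4):
  ctrl.get_image('top'); st()"
```

```text
t 24.30 p [0.4883 0.2044 0.0981] F [-0.24  0.71 -3.56] M [ 0.028  0.001 -0.021] w 0.0451 xax [ 1. -0.  0.] zax [ 0. -0. -1.] q [ 0.14  0.24 -0.65  1.89  0.16  1.07 -2.15]
t 24.40 p [0.4883 0.2044 0.0981] F [ 0.05 -1.26 -3.14] M [ 0.034 -0.016 -0.042] w 0.0454 xax [ 1. -0.  0.] zax [ 0.e+00 -1.e-04 -1.e+00] q [ 0.14  0.24 -0.65  1.89  0.16  1.07 -2.15]
t 24.45 p [0.4883 0.2044 0.0982] F [ 0.01  0.42 -3.68] M [ 0.029 -0.005 -0.013] w 0.0452 xax [ 1. -0.  0.] zax [ 1.e-04 -1.e-04 -1.e+00] q [ 0.14  0.24 -0.65  1.89  0.16  1.07 -2.15]
t 24.50 p [0.4883 0.2044 0.0981] F [-0.06 -0.06 -3.49] M [0.088 0.038 0.059] w 0.0452 xax [ 1. -0. -0.] zax [-0.e+00 -1.e-04 -1.e+00] q [ 0.14  0.24 -0.65  1.89  0.16  1.07 -2.15]
t 24.55 p [0.4883 0.2044 0.0981] F [ 1.    0.73 -3.54] M [0.036 0.063 0.012] w 0.0453 xax [ 1. -0.  0.] zax [ 1.e-04 -1.e-04 -1.e+00] q [ 0.14  0.24 -0.65  1.89  0.16  1.07 -2.15]
```

View pics/s13c.png

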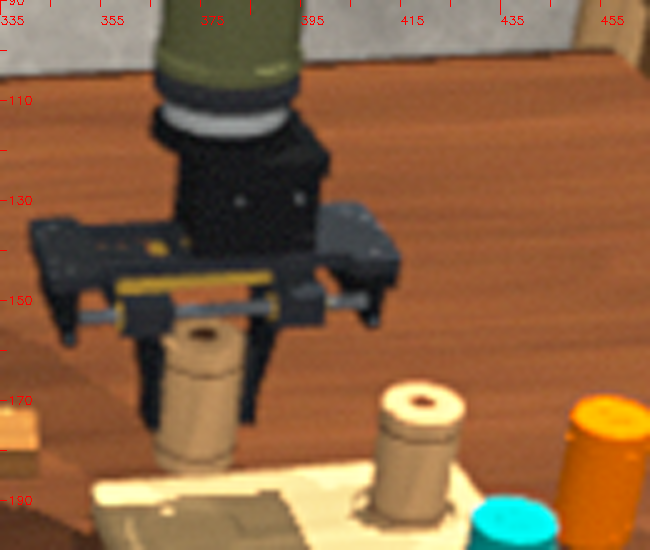

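Right Fz is about -3.5 N against about -1.6 N on the left, a difference of about 190 g, so the right head is the heavier and I keep holding it. The hold has run over 1 s. Raising it and carrying it over the pan centre (0.577,-0.109). The TCP target height is 0.142, which is 0.055 + 0.05 + 0.037.

Emit:
servo_tool([
  {"travel": [0,0,-0.01],"angular": [0,0,0]},
  {"travel": [0,0,-0.02],"angular": [0,0,0]},
  {"travel": [0,0,-0.02],"angular": [0,0,0]},
  {"travel": [0,0,-0.01],"angular": [0,0,0]},
  {"travel": [0,0,0],"angular": [0,0,0]},
])

```text
time: 25.05
position: [0.4895, 0.205, 0.1601]
tool_rot: [-3.141, 0.0, -0.006]
ft_force: [-0.2, 0.3, -3.4]
grip_width: 0.524
```

Emit:
servo_tool([
  {"travel": [0.004,0.013,0],"angular": [0,0,0]},
  {"travel": [0.008,0.027,0],"angular": [0,0,0]},
  {"travel": [0.01,0.036,0],"angular": [0,0,0]},
  {"travel": [0.011,0.04,0],"angular": [0,0,0]},
  {"travel": [0.011,0.04,0],"angular": [0,0,0]},
])

```text
time: 25.55
position: [0.5316, 0.0455, 0.1568]
tool_rot: [3.141, -0.0, -0.003]
ft_force: [1.3, 0.4, -3.4]
grip_width: 0.521
```

Emit:
servo_tool([
  {"travel": [0.011,0.04,0],"angular": [0,0,0]},
  {"travel": [0.011,0.04,0],"angular": [0,0,0]},
  {"travel": [0.01,0.036,0],"angular": [0,0,0]},
  {"travel": [0.008,0.027,0],"angular": [0,0,0]},
  {"travel": [0.004,0.013,0],"angular": [0,0,0]},
])

```text
time: 26.05
position: [0.5752, -0.1128, 0.1564]
tool_rot: [3.14, -0.009, -0.005]
ft_force: [0.2, -0.2, -3.9]
grip_width: 0.523
```

Emit:
servo_tool([
  {"travel": [0,0,0],"angular": [0,0,0]},
  {"travel": [0,0,0],"angular": [0,0,0]},
  {"travel": [0,0,0],"angular": [0,0,0]},
  {"travel": [0,0,0],"angular": [0,0,0]},
  {"travel": [0,0,0],"angular": [0,0,0]},
])

```text
time: 26.55
position: [0.5762, -0.1063, 0.1583]
tool_rot: [3.142, 0.003, 0.0]
ft_force: [-0.0, 0.1, -4.2]
grip_width: 0.52
```

```bash
python3 -c "
from h import *
st();plan([.577,-.109,.142],1,0)"
```

```text
t 26.55 p [ 0.5762 -0.1063  0.1583] F [-0.02  0.08 -4.2 ] M [-0.008  0.001 -0.027] w 0.0452 xax [1.    0.002 0.   ] zax [ 2.e-04 -0.e+00 -1.e+00] q [ 0.51  0.26 -0.43  1.7   0.12  1.2  -1.52]
[0.0008, 0.0027, 0.0163] [0.0, -0.0002, 0.0019]
```

Emit:
servo_tool([
  {"travel": [0.001,0.0015,0.005],"angular": [0,0,0]},
  {"travel": [0,0,0.006],"angular": [0,0,0]},
  {"travel": [0,0,0.004],"angular": [0,0,0]},
  {"travel": [0,0,0.001],"angular": [0,0,0]},
  {"travel": [0,0,0],"angular": [0,0,0]},
])

```text
time: 27.05
position: [0.577, -0.1091, 0.1417]
tool_rot: [-3.141, 0.0, 0.001]
ft_force: [0.7, 0.2, -3.3]
grip_width: 0.521
```

Emit:
servo_tool([
  {"travel": [0,0,0],"angular": [0,0,0]},
  {"travel": [0,0,0],"angular": [0,0,0]},
  {"travel": [0,0,0],"angular": [0,0,0]},
  {"travel": [0,0,0],"angular": [0,0,0]},
  {"travel": [0,0,0],"angular": [0,0,0]},
])

```text
time: 27.55
position: [0.5773, -0.1091, 0.1422]
tool_rot: [3.141, -0.0, 0.0]
ft_force: [0.2, -0.6, -3.1]
grip_width: 0.523
```

```bash
python3 -c "
from h import *
st()
cv2.imwrite('pics/s14.png',ctrl.get_image('scene')[:,:,::-1]);cv2.imwrite('pics/t14.png',ctrl.get_image('top')[:,:,::-1])
crop('pics/s14.png','pics/s14c.png',200,100,120,140,4)
print(w2p('scene',[[.577,-.109,.105],[.577,-.109,.185]]))"
```

```text
t 27.55 p [ 0.5773 -0.1091  0.1422] F [ 0.2  -0.61 -3.09] M [ 0.036  0.    -0.01 ] w 0.0455 xax [ 1. -0.  0.] zax [ 1.e-04 -2.e-04 -1.e+00] q [ 0.51  0.28 -0.43  1.71  0.13  1.17 -1.53]
[[263.4087658  192.11272485]
 [261.16072933 164.52797984]]
```

View pics/s14.png

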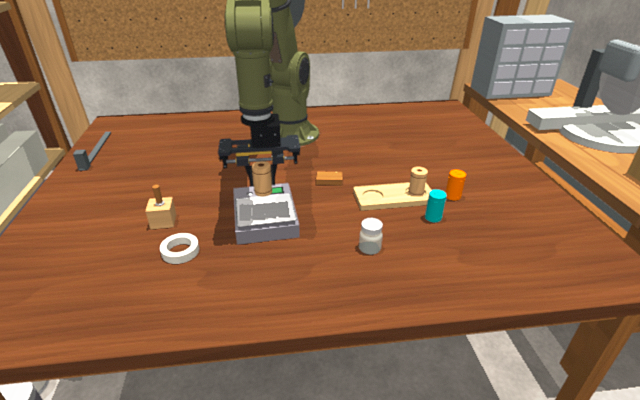

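View pics/s14c.png

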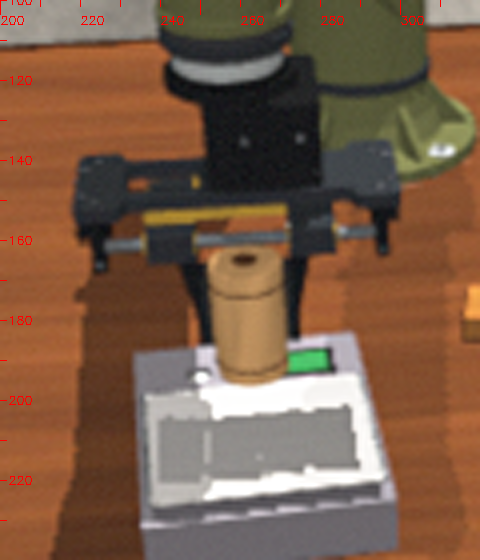

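View pics/t14.png

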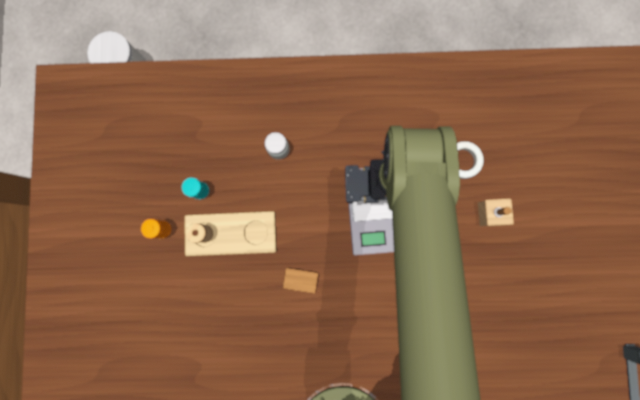

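The head hangs upright over the pan: its top is at (261,164.5) and its bottom at about (263,192), both matching the prediction. The light head is in the left seat, the stylus is in its holder and the bystanders haven't moved. Handing in.

```bash
python3 -c "
from h import *
st();print(np.abs(ctrl.get_state()['qd']).max());print(ctrl.close_job())"
```

```text
t 27.65 p [ 0.5773 -0.1091  0.1422] F [-0.12  0.75 -3.18] M [0.102 0.032 0.017] w 0.0452 xax [ 1. -0.  0.] zax [ 1.e-04 -1.e-04 -1.e+00] q [ 0.51  0.28 -0.43  1.71  0.13  1.17 -1.53]
0.002453615709084422
the job is handed in; nothing more can be done
None
```

I handed the job in at 27.65 s with the heavier head, the one on the right, held upright and still about 5 cm above the pan centre.

- **Zero button:** I pressed it to its stop with the stylus tip. The tip height matched the fully-in position and the force rose to about 11 N. I held it for over 0.5 s, then hung the stylus back in its holder.
- **Weighing:** The left head pulled about 1.6 N and the right about 3.5 N when lifted 5 cm, a difference of about 190 g. I put the left head back in its seat. Because the right head was the heavier, I went straight from its lift to the pan without setting it down again.
- **Last checks:** The tool was over the estimated pan centre to within 1 mm, and the head appeared within about a pixel of its predicted place. The pan's own position is only known to about 2 mm from the pictures. The lighter head and the stylus stood in their places, the bystanders looked unmoved, nothing had touched the pan, and no check failed.

Force readings varied by about 0.5 N between samples, and one read -4.2 N just after the carry, but the gap between the two heads was clear.

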